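# Shingle the embossing plates in the tray

### The job

In the blue tray a steel embossing plate already starts a shingled row. Take the copper plate from the black mat and lay it in the tray so that its near end rests on the far end of the steel plate, overlapping it by about a third of a plate's length, then shingle the brass plate onto the far end of the copper one in the same way. Keep the row straight and leave the steel plate where it lies.

Things in the scene. Friction and masses are not known exactly. Their poses are not given: they have to be found in the camera images.
- tray: Low blue open tray, fixed to the bench, 260 x 135 mm outside, 5 mm floor, 5 mm walls, rim 15 mm above the bench; the inner floor is 250 x 125 mm. Origin at the centre of its underside, on the bench. x runs along its length, pointing away from the robot (within about 20 degrees): the row grows along +x, so 'near' is -x and 'far' is +x. z up.
- steel_plate: Plain grey steel embossing plate with round dots, 70 x 45 x 6 mm, already lying flat on the tray's floor in the near half of the tray: the first of the row. Loose, about 0.15 kg. Origin at the centre of its underside, x along its 70 mm length, pointing along the tray's +x within a few degrees, z up.
- copper_plate: Reddish copper embossing plate with cross bars, 70 x 45 x 6 mm, about 0.17 kg, lying flat on a 3 mm black rubber mat (270 x 250 mm) beside the tray, among two light aluminium plates of the same size that are not needed. Goes second in the row. At least 25 mm is free on both long sides for fingers. Origin at the centre of its underside, x along its 70 mm length, y across its 45 mm width, z up.
- brass_plate: Yellow brass embossing plate with slanting bars, 70 x 45 x 6 mm, about 0.16 kg, lying flat on the same black mat. Goes third in the row. Free fingers' room, origin and axes as for the copper plate.
Mind the look-alikes: they are no part of the job. There is more than one size of the copper_plate; the one meant has the size given above.

How it is judged:
By the outcome, as a careful person would: the job done as asked, in the order asked, and still so for the second after the job is handed in, with the robot touching nothing.
It also fails if it takes over 53 s, if anything falls off the work surface, if the arm or the gripper's body presses on something with over 40 N, if the wrist force passes 120 N, or if a joint passes its speed limit or range.

### The arm

A 7-joint arm with a two-finger parallel gripper is mounted at the origin on the work surface. World frame = base frame: x ahead of the robot, y to its left, z up, the work surface at z = 0. Lengths are in m, angles in degrees, forces in N, time in s.
With the tool pointing down it reaches from about 0.4 to 0.85 m from the base axis. Payload 4.5 kg.
Tool frame: the origin (TCP) lies at the very end of the fingers, on their centre line; the grasp point (between the pads) lies 19 mm behind it; z points along the fingers, y is the line along which they close (so a half turn about z gives the same grasp; the last joint's range is limited). The gripper opens to 88 mm and grips with 3 to 60 N. Pads are 18 mm wide; open, the fingers measure 123 mm over their backs; the gripper's body (75 mm by 187 mm) begins 45 mm behind the grasp point.
Start: joints at [67.769, 39.483, -11.15, 89.685, 9.013, 51.709, -12.324], TCP at [0.256, -0.57, 0.239] pointing down, gripper open.
Joint ranges: [-172.22, 172.22], [-26.19, 119.32], [-84.43, 86.54], [7.71, 146.69], [-57.33, 237.33], [2.42, 119.75], [-152.13, 152.13]. Speed limits (degrees/s): [147.25, 147.25, 180, 180, 180, 180, 180].

### API

Orientations are given as [roll, pitch, yaw] about the fixed x, y, z axes, in that order (R = Rz(yaw) Ry(pitch) Rx(roll)).
In Python, from cell import r gives the robot as it stands.
- The arm moves only by the tool drive_tool, never from a script. Its argument "commands" is text: rows parted by semicolons, each of 5 numbers parted by spaces: the shift along the tool's x, y, z in mm, then the turn about the tool's z in rad, then the opening, from 0 (shut) to 1 (fully open). In form: dx dy dz spin jaw; .... A call has 1 to 12 rows; each row is the pose to reach, as a shift and turn from the pose commanded when the call began, along the tool's axes at that moment; what a row does not reach only later rows make up. A row lasts 1/12 s, in which the tool goes at most 41.7 mm and 7.16 degrees, less where a joint would pass 70% of its speed; a pose out of reach is approached as far as the arm can. A call with a gripper value outside its range is refused whole. The fingers move at their own pace and stop on an object; the grip force is fixed at half the most. Time passes only in rows, so rows that repeat a pose let the fingers close. It gives the time, the measured TCP pose, the force, the opening and the grip force at its end, in the units of the state.
- r.get_obs(): the state, without advancing time (a new reading comes with each control period).
- r.get_image(name): name is "scene" or "top"; returns the picture (384x512x3 uint8, red, green, blue); there is no depth.
- r.calibration(name): a dict with "intrinsics" (3x3 intrinsics, pixels), "rvec" (rotation vector, rad) and "tvec" (3), from world to camera coordinates, as OpenCV has them. Camera axes: x right, y down, z forward; pixel columns grow to the right and rows downward; lengths in m; the calibration is good to about 2 mm. A picture is of the moment at which its call begins. calibration takes no time and is no camera call.
- r.sign_off(): hands the job in; it is judged then, once.
The state is a dict: "t": time; "joint_pos": joint angles; "qd": joint speeds; "effort": joint torques, N m; "ee_pos": TCP position; "eef_rot": TCP orientation; "ft_force": force on the tool from outside, world axes, zero at the start; "ft_torque": the same for the moment, N m; "grip_width": finger opening in m; "grasp_force": force on a finger pad.
Only numpy, scipy, OpenCV 4.12 (cv2) and the standard library are available. Lean on these libraries where they do the work, as an engineer would, in place of code of your own. Each camera call takes 0.05 s, during which the arm holds its last target. There are 200 camera calls.

## Working session

There is one attempt and no reset: what is moved stays moved. The work goes in short steps, Python scripts to look and compute and a tool call to move; the robot and the scene stay as the last step left them, time stands still between calls to the robot, and variables do not carry over. Pictures are saved under pics/ and viewed, at most 12 in all, crops included, and the job is handed in when it is done.

Besides the shell and the picture viewer there is one more tool, called after "Emit:" as name(argument=value, ...), one argument or row to a line, values as JSON. drive_tool: Moves the arm, as the interface text tells. Its arguments: {"type":"object","properties":{"commands":{"type":"string"}},"required":["commands"]}

```bash
mkdir -p pics; ls; python3 - <<'E'
from cell import r
import cv2
for n in("scene","top"):
    cv2.imwrite(f"pics/{n}0.png",r.get_image(n)[:,:,::-1]); print(n,r.calibration(n))
o=r.get_obs();print(o)
E
```

```text
pics
scene {'intrinsics': array([[346.38283387,   0.        , 255.23412071],
       [  0.        , 346.38283387, 190.42154597],
       [  0.        ,   0.        ,   1.        ]]), 'rvec': array([ 0.80655684,  2.61757364, -1.02147949]), 'tvec': array([ 0.36479125, -0.14909663,  0.92498502])}
top {'intrinsics': array([[468.66944017,   0.        , 261.64081106],
       [  0.        , 468.66944017, 193.49843941],
       [  0.        ,   0.        ,   1.        ]]), 'rvec': array([ 2.21555635, -2.00102094,  0.20123717]), 'tvec': array([-0.01804425,  0.45193568,  1.13263134])}
{'t': 0.1, 'joint_pos': array([ 67.7692733 ,  39.52791134, -11.14316936,  89.73732095,
         9.01057932,  51.70866651, -12.322364  ]), 'qd': array([ 0.05981279, -0.26979557,  0.03846824, -0.12756874, -0.04816927,
       -0.00803675, -0.06664031]), 'effort': array([-3.49116133e-03, -5.28496778e+01, -1.27180304e+00, -1.53838116e+01,
       -5.26658620e-02,  1.93580752e-03,  4.03310128e-05]), 'ee_pos': array([ 0.2556032 , -0.5697399 ,  0.23800181]), 'eef_rot': array([-1.79907756e+02,  6.30713642e-03,  2.41706388e+01]), 'ft_force': array([ 0.3385133 , -0.52049849,  0.23262599]), 'ft_torque': array([ 0.04840602,  0.00919595, -0.03808973]), 'grasp_force': 0.0, 'grip_width': 0.08817054800072618}
```

View pics/top0.png

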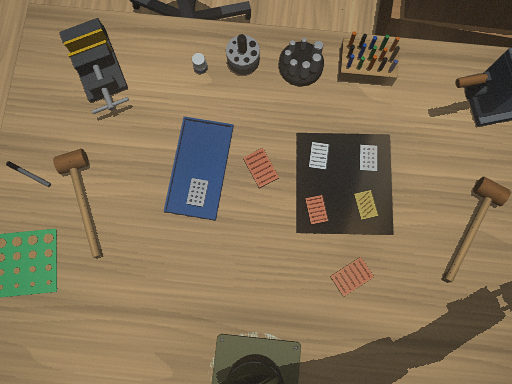

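View pics/scene0.png

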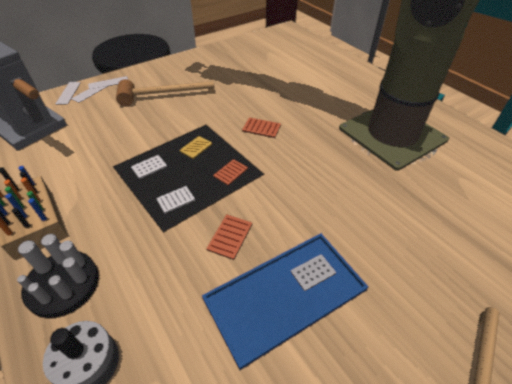

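Top view: the reddish plates are at (316,209) on the mat, and at (261,168) and (352,276) on the bench, both of those larger. Brass is at (366,205). Grey plates are at (198,192), the steel plate in the tray, and at (319,155) and (369,157), aluminium on the mat. I choose copper (316,209) because it lies on the mat, and will check its size and a close crop.

```bash
cat > h.py <<'E'
import numpy as np, cv2
from cell import r
def ray(name,uv,z):
    c=r.calibration(name);K=c["intrinsics"];R=cv2.Rodrigues(c["rvec"])[0];t=np.ravel(c["tvec"])
    uv=np.atleast_2d(uv).astype(float)
    d=(np.c_[uv,np.ones(len(uv))]@np.linalg.inv(K).T)@R; C=-R.T@t
    return C+d*((z-C[2])/d[:,2])[:,None]
def masks(im):
    h=cv2.cvtColor(im,cv2.COLOR_RGB2HSV);H,S,V=[h[...,i].astype(int) for i in range(3)]
    return dict(red=((H<9)|(H>172))&(S>110)&(V>80),yellow=(H>20)&(H<35)&(S>90)&(V>90),
      grey=(S<60)&(V>90),blue=(H>100)&(H<125)&(S>110)&(V>60))
def rect(name,m,z,near,rad=25,close=5):
    """min-area rectangle in world of the mask part near a pixel: centre, sizes, angle of long axis"""
    m=m.astype(np.uint8); k=np.zeros_like(m);cv2.circle(k,near,rad,1,-1);m=m*k
    m=cv2.morphologyEx(m,cv2.MORPH_CLOSE,np.ones((close,close)))
    cs,_=cv2.findContours(m,cv2.RETR_EXTERNAL,cv2.CHAIN_APPROX_NONE)
    c=max(cs,key=cv2.contourArea)[:,0]
    p=ray(name,c,z)[:,:2]
    (cx,cy),(a,b),_=q=cv2.minAreaRect((p*1000).astype(np.float32))
    B=cv2.boxPoints(q);e=[B[1]-B[0],B[2]-B[1]];e=max(e,key=np.linalg.norm)
    an=np.degrees(np.arctan2(e[1],e[0]));an=(an+90)%180-90
    return np.round([cx,cy,max(a,b),min(a,b),an],1)
E
python3 - <<'E'
from h import *
im=r.get_image("top");M=masks(im)
for n,k,z,p,rad in [("cu","red",.009,(316,209),22),("cu2","red",.006,(261,168),28),("cu3","red",.006,(352,276),30),("brass","yellow",.009,(366,205),22),("steel","grey",.011,(198,192),22),("tray","blue",.015,(199,168),75)]:
    print(n,rect("top",M[k],z,p,rad))
s=r.get_image("scene");S=masks(s)
for n,k,z,p,rad in [("cu","red",.009,(230,173),22),("brass","yellow",.009,(196,147),22),("steel","grey",.011,(314,271),26),("tray","blue",.015,(285,295),95)]:
    print("scene",n,rect("scene",S[k],z,p,rad))
cv2.imwrite("pics/crop1.png",cv2.resize(im[110:240,160:400,::-1],None,fx=3.3,fy=3.3,interpolation=cv2.INTER_CUBIC))
E
```

```text
cu [ 435.6 -115.6   64.    43.4   16.7]
cu2 [528.8  39.1  90.4  56.3  33.6]
cu3 [ 281.6 -261.5   12.5    9.9  -84.2]
brass [ 458.2 -241.9   69.6   46.1   18.9]
steel [445.9 195.8  69.5  45.3  -4.3]
tray [512.3 198.5 258.7 133.6  -3.9]
scene cu [ 434.2 -114.9   75.6   50.6   17.3]
scene brass [ 425.5 -230.7   19.9    7.7   61. ]
scene steel [448.2 196.9  72.2  46.9  -4.5]
scene tray [515.3 201.7 257.6 135.   -3.7]
```

View pics/crop1.png

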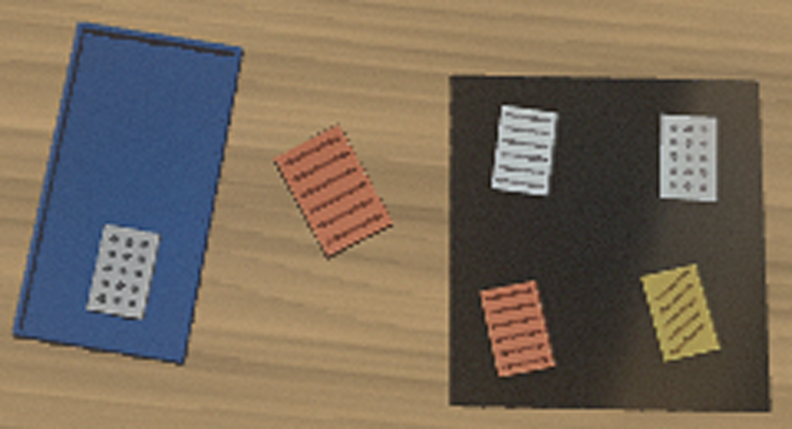

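The crop shows the copper on the mat at (516,328), the same size as the aluminium plates beside it. The red plate at (333,190) is clearly larger (90 x 56 mm). The choice stands: copper is at (436,-115.5) mm, 17°. I'll move above it.

Emit:
drive_tool(
  commands="30 -29 12 0.0 0.7;65 -63 25 0.03 0.7;100 -97 40 0.06 0.7;135 -131 55 0.09 0.7;170 -165 70 0.125 0.7;205 -199 85 0.125 0.7;240 -233 100 0.125 0.7;275 -267 120 0.125 0.7;310 -301 140 0.125 0.7;335 -326 150 0.125 0.7;350 -341 160 0.125 0.7;350 -341 160 0.125 0.7",
)

```text
t: 1.2
ee_pos: [0.4315, -0.1268, 0.0832]
eef_rot: [180.0, -0.0, 17.0]
ft_force: [0.9, 0.5, -0.4]
grip_width: 0.0617
grasp_force: 0.0
```

```bash
python3 - <<'E'
from h import *
s=r.get_image("scene");im=r.get_image("top");o=r.get_obs();print(o["t"],o["ee_pos"],o["eef_rot"],o["ft_force"],o["grip_width"])
M=masks(im)
print(rect("top",M["yellow"],.009,(366,205),22))
cv2.imwrite("pics/s1.png",cv2.resize(s[60:260,130:380,::-1],None,fx=3,fy=3))
E
```

```text
1.3 [ 0.43337794 -0.12017792  0.08199672] [-1.79725520e+02 -8.68450703e-02  1.78139094e+01] [ 0.22555602 -0.8249139  -0.53131743] 0.061675076477753527Traceback (most recent call last):
  File "<stdin>", line 4, in <module>
  File "h.py", line 17, in rect
    c=max(cs,key=cv2.contourArea)[:,0]
      ~~~^^^^^^^^^^^^^^^^^^^^^^^^
ValueError: max() iterable argument is empty
```

Emit:
drive_tool(
  commands="0 0 0 0 0.7;0 0 0 0 0.7;0 0 0 0 0.7",
)

```text
t: 1.55
ee_pos: [0.4303, -0.1302, 0.0842]
eef_rot: [179.9, 0.0, 16.8]
ft_force: [0.7, -0.1, 0.3]
grip_width: 0.0617
grasp_force: 0.0
```

```bash
python3 - <<'E'
from h import *
s=r.get_image("scene");o=r.get_obs();print(o["t"],o["ee_pos"],o["eef_rot"],o["ft_force"],o["grip_width"])
print(rect("scene",masks(s)["red"],.009,(230,173),22))
cv2.imwrite("pics/s1.png",cv2.resize(s[60:260,130:380,::-1],None,fx=3,fy=3))
E
```

```text
1.6 [ 0.43032909 -0.13035477  0.08423898] [ 1.79931134e+02 -7.50936218e-03  1.68107800e+01] [-1.05121244  0.87989331  0.33363845] 0.061708856000539845
[ 436.4 -114.9   72.5   49.2   17.3]
```

View pics/s1.png

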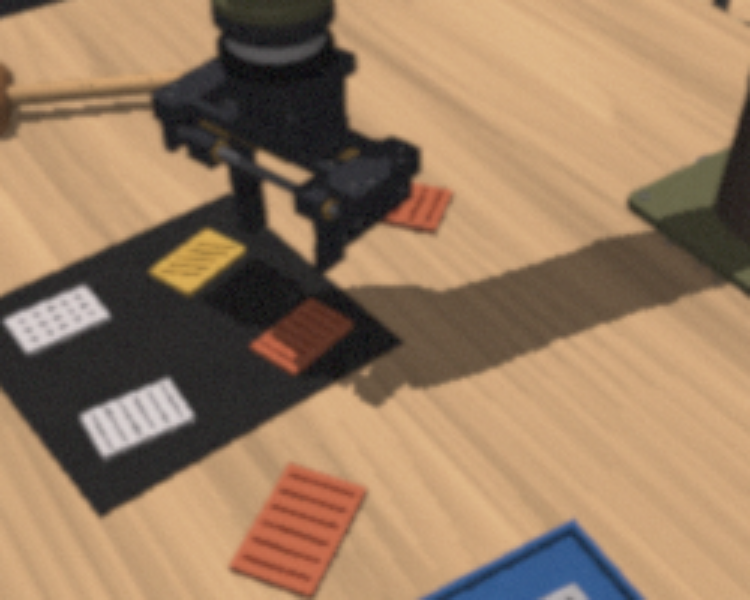

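The gripper is open beside and above the copper plate, at crop (302,335), on the robot side. The plate measures as before. Next: align, and go down to just above it.

Emit:
drive_tool(
  commands="5 -6 10 0 0.7;10 -13 25 0 0.7;10 -13 40 0 0.7;10 -13 50 0 0.7;10 -13 60 0 0.7;10 -13 60 0 0.7;10 -13 60 0 0.7",
)

```text
t: 2.18
ee_pos: [0.4391, -0.1144, 0.0252]
eef_rot: [-179.8, 0.3, 16.9]
ft_force: [-0.7, 0.1, 0.3]
grip_width: 0.0617
grasp_force: 0.0
```

```bash
python3 - <<'E'
from h import *
s=r.get_image("scene");o=r.get_obs();print(o["t"],o["ee_pos"],o["eef_rot"],o["ft_force"],o["grip_width"])
cv2.imwrite("pics/s2.png",cv2.resize(s[100:210,150:310,::-1],None,fx=5,fy=5))
E
```

```text
2.2333 [ 0.43883278 -0.11446644  0.02542002] [-179.84310547    0.29966981   16.932296  ] [-0.89650352  0.33259186  0.05318803] 0.061675002004442495
```

View pics/s2.png

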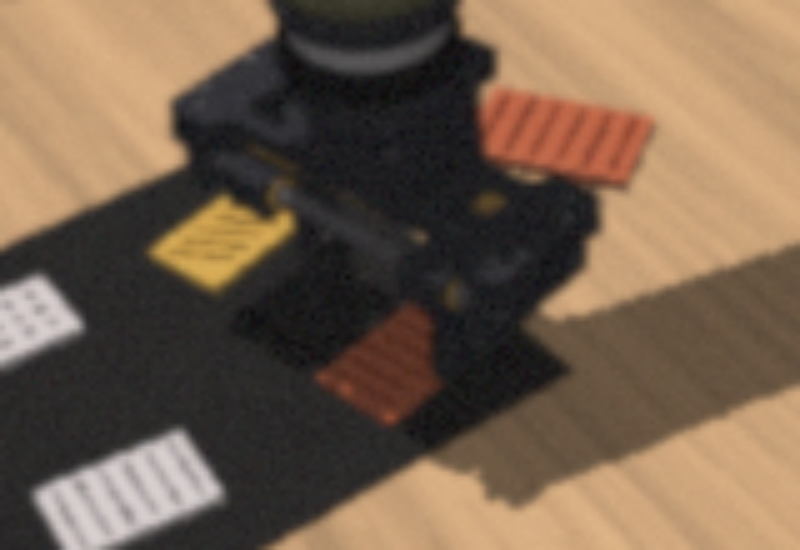

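The fingers straddle the copper plate (crop (385,365)). Now go down with a small correction, close and lift.

Emit:
drive_tool(
  commands="-3 0 7 0 0.7;-3 0 14 0 0.7;-3 0 19 0 0.7;-3 0 20 0 0.7;-3 0 20 0 0.2;-3 0 20 0 0.2;-3 0 20 0 0.2;-3 0 20 0 0.2;-3 0 20 0 0.2;-3 0 20 0 0.2",
)

```text
t: 3.07
ee_pos: [0.4357, -0.1154, 0.0059]
eef_rot: [-179.8, 0.3, 16.9]
ft_force: [0.3, -0.5, -1.7]
grip_width: 0.0437
grasp_force: 30.0
```

Emit:
drive_tool(
  commands="0 0 0 0 0.2;0 0 -10 0 0.2;0 0 -25 0 0.2;0 0 -45 0 0.2;0 0 -65 0 0.2;0 0 -65 0 0.2;0 0 -65 0 0.2",
)

```text
t: 3.65
ee_pos: [0.4371, -0.1151, 0.0715]
eef_rot: [-179.9, 0.2, 17.0]
ft_force: [0.1, 0.3, -1.4]
grip_width: 0.0442
grasp_force: 30.0
```

```bash
python3 - <<'E'
from h import *
s=r.get_image("scene");o=r.get_obs();print(o["t"],o["ee_pos"],o["eef_rot"],o["ft_force"],o["grip_width"],o["grasp_force"])
cv2.imwrite("pics/s3.png",cv2.resize(s[60:210,150:350,::-1],None,fx=4,fy=4))
E
```

```text
3.7 [ 0.43655038 -0.11507711  0.07086282] [-179.89270313    0.25772814   16.98965392] [-0.53259963 -0.15446492 -2.23034193] 0.04386816215114815 29.99845862388611
```

View pics/s3.png

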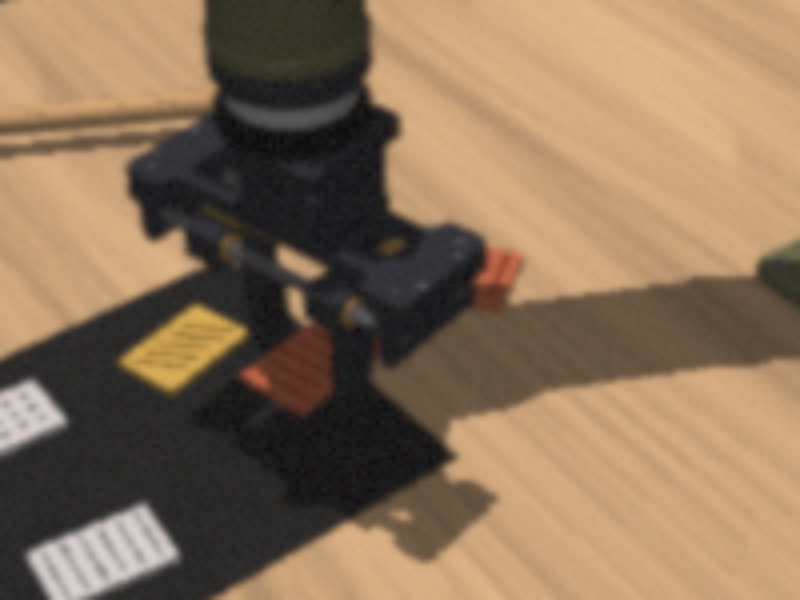

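The copper is held level (44 mm, 30 N), seen at crop (290,370). Carry it to the tray.

Emit:
drive_tool(
  commands="10 -20 0 0.03 0.2;24 -46 0 0.08 0.2;40 -77 0 0.13 0.2;56 -108 0 0.18 0.2;72 -139 0 0.23 0.2;88 -170 0 0.28 0.2;104 -201 0 0.33 0.2;120 -232 5 0.372 0.2;134 -258 10 0.372 0.2;144 -278 15 0.372 0.2;144 -278 20 0.372 0.2;144 -278 20 0.372 0.2",
)

```text
t: 4.7
ee_pos: [0.4917, 0.1945, 0.0492]
eef_rot: [179.9, 0.4, -4.1]
ft_force: [-0.4, -1.5, -0.6]
grip_width: 0.0439
grasp_force: 30.0
```

Emit:
drive_tool(
  commands="0 0 0 0 0.2;0 0 0 0 0.2;0 0 0 0 0.2",
)

```text
t: 4.95
ee_pos: [0.4927, 0.1914, 0.051]
eef_rot: [180.0, 0.3, -4.4]
ft_force: [-0.2, -0.8, -2.1]
grip_width: 0.044
grasp_force: 30.0
```

```bash
python3 - <<'E'
from h import *
s=r.get_image("scene");o=r.get_obs();print(o["t"],o["ee_pos"],o["eef_rot"],o["ft_force"],o["grip_width"],o["grasp_force"])
print(rect("scene",masks(s)["grey"],.011,(314,271),26))
cv2.imwrite("pics/s4.png",cv2.resize(s[180:370,180:400,::-1],None,fx=3,fy=3))
E
```

```text
5.0 [0.49283851 0.19168443 0.05118902] [179.98518937   0.30453098  -4.40984233] [-0.0899661   0.01054984 -0.85298537] 0.04397734617288543 29.998436272144318
[475.7 208.6  24.2   8.8  49.8]
```

View pics/s4.png

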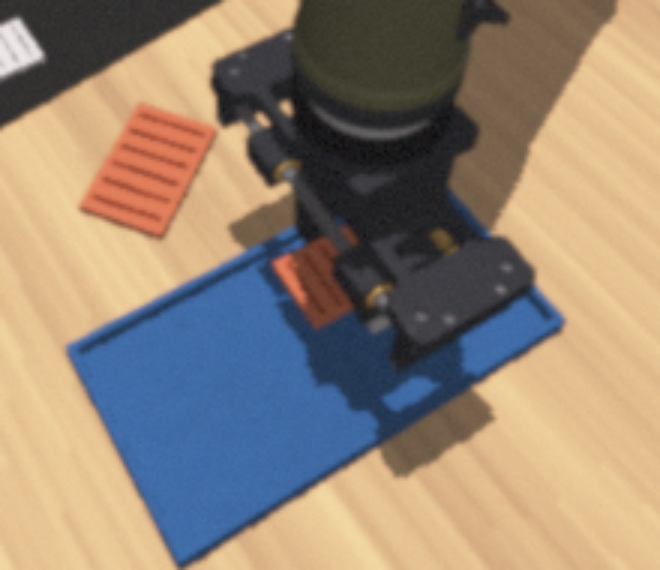

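The copper is held over the tray at the intended place (crop (320,275)). Lower it to just above the steel.

Emit:
drive_tool(
  commands="0 -1 8 0 0.2;0 -1 16 0 0.2;0 -1 24 0 0.2;0 -1 30 0 0.2;0 -1 34 0 0.2;0 -1 36 0 0.2;0 -1 37 0 0.2;0 -1 37 0 0.2;0 -1 37 0 0.2",
)

```text
t: 5.75
ee_pos: [0.4928, 0.1944, 0.0143]
eef_rot: [-179.9, 0.3, -4.3]
ft_force: [-0.8, -0.7, -1.6]
grip_width: 0.0443
grasp_force: 30.0
```

Emit:
drive_tool(
  commands="0 0 0.5 0 0.2;0 0 1 0 0.2;0 0 1 0 0.2",
)

```text
t: 6.0
ee_pos: [0.493, 0.1944, 0.0136]
eef_rot: [-179.9, 0.3, -4.3]
ft_force: [-0.1, 0.4, 1.1]
grip_width: 0.0443
grasp_force: 30.0
```

Emit:
drive_tool(
  commands="0 0 0.5 0 0.2;0 0 1 0 0.2;0 0 1 0 0.2",
)

```text
t: 6.25
ee_pos: [0.4931, 0.1944, 0.0131]
eef_rot: [-179.9, 0.2, -4.3]
ft_force: [-0.4, -0.7, 9.7]
grip_width: 0.0444
grasp_force: 30.0
```

Contact is felt (about 10 N). Ease up slightly and release with a small opening.

Emit:
drive_tool(
  commands="0 0.5 -0.7 0 0.2;0 1 -0.7 0 0.2;0 1 -0.7 0 0.2;0 1 -0.7 0 0.56;0 1 -0.7 0 0.58;0 1 -0.7 0 0.58;0 1 -0.7 0 0.58;0 1 -0.7 0 0.58",
)

```text
t: 6.92
ee_pos: [0.4924, 0.1929, 0.0126]
eef_rot: [-180.0, 0.3, -4.3]
ft_force: [-0.6, 0.2, -0.2]
grip_width: 0.0512
grasp_force: 0.0
```

Emit:
drive_tool(
  commands="0 0 -5 0 0.58;0 0 -12 0 0.58;0 0 -25 0 0.58;0 0 -45 0 0.58;0 0 -75 0 0.6;0 0 -105 0 0.6;-10 20 -110 0 0.7;-20 50 -110 -0.05 0.7;-25 85 -110 -0.1 0.7;-30 120 -110 -0.2 0.7;-30 155 -110 -0.3 0.7;-30 190 -110 -0.38 0.7",
)

```text
t: 7.92
ee_pos: [0.4484, 0.0044, 0.1237]
eef_rot: [-179.9, 0.2, 17.8]
ft_force: [0.7, -0.5, 0.1]
grip_width: 0.0619
grasp_force: 0.0
```

```bash
python3 - <<'E'
from h import *
s=r.get_image("scene");im=r.get_image("top");o=r.get_obs();print(o["t"],o["ee_pos"],o["eef_rot"])
T=masks(im);S=masks(s)
for n,f in(("grey",(.011,(198,192),(314,271))),("red",(.016,(202,172),(285,290)))):
    for nm,M,p in(("top",T,f[1]),("scene",S,f[2])):
        try: print(n,nm,rect(nm,M[n],f[0],p,26))
        except Exception as e: print(n,nm,e)
a=cv2.resize(im[110:230,150:250,::-1],None,fx=4,fy=4);b=cv2.resize(s[225:345,200:300+25,::-1],None,fx=4,fy=4)
cv2.imwrite("pics/p5.png",cv2.resize(np.hstack([a,b]),None,fx=.85,fy=.85)[:, :800])
E
```

```text
8.0167 [ 0.44710842 -0.00224965  0.12306514] [179.86894786   0.52967333  16.89963957]
grey top [434.3 196.4  46.2  45.6  -4.6]
grey scene [438.9 198.1  54.8  50.6 -10.5]
red top [489.  192.5  66.7  44.3  -5.6]
red scene [497.  194.5  62.3  44.8  -2. ]
```

View pics/p5.png

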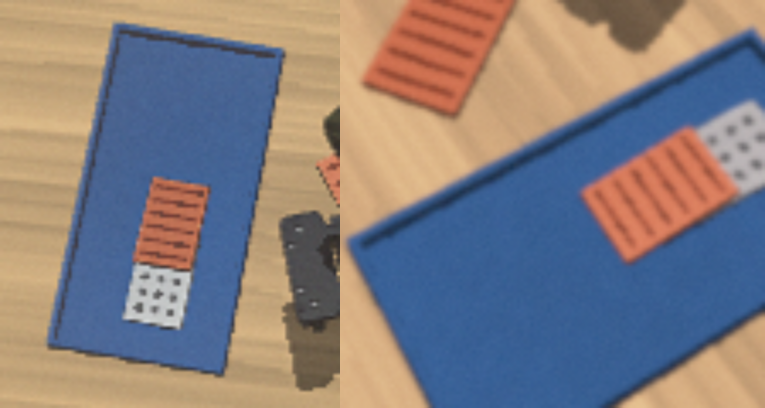

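Left half (top view): the copper (172,222) overlaps the steel (157,295), which shows 46 mm of its 70, an overlap of about 23 mm. The row is straight, and the far end is down. Now to the brass.

Emit:
drive_tool(
  commands="-5 20 0 0 0.7;-11 45 0 0 0.7;-19 75 0 0 0.7;-27 105 0 -0.03 0.7;-35 135 0 -0.03 0.7;-43 165 10 -0.03 0.7;-51 195 20 -0.03 0.7;-57 220 40 -0.03 0.7;-60 233 55 -0.03 0.7;-60 233 60 -0.03 0.7;-60 233 60 -0.03 0.7",
)

```text
t: 8.93
ee_pos: [0.4609, -0.2337, 0.0619]
eef_rot: [-179.8, 0.3, 19.1]
ft_force: [0.1, 0.7, 1.2]
grip_width: 0.0614
grasp_force: 0.0
```

Emit:
drive_tool(
  commands="0 0 0 0 0.7;0 0 0 0 0.7;0 0 0 0 0.7",
)

```text
t: 9.18
ee_pos: [0.4622, -0.2327, 0.0636]
eef_rot: [-179.8, 0.2, 19.3]
ft_force: [0.4, 0.9, -0.1]
grip_width: 0.0614
grasp_force: 0.0
```

```bash
python3 - <<'E'
from h import *
s=r.get_image("scene")
for _ in range(4): o=r.get_obs();print(o["t"],o["ee_pos"],o["eef_rot"][2]);s=r.get_image("scene")
h=cv2.cvtColor(s,cv2.COLOR_RGB2HSV).astype(int)
m=(h[...,0]>14)&(h[...,0]<35)&(h[...,1]>80)&(h[...,2]>40)
print(rect("scene",m,.009,(196,147),20))
cv2.imwrite("pics/s6.png",cv2.resize(s[60:210,110:310,::-1],None,fx=4,fy=4))
E
```

```text
9.2333 [ 0.46207314 -0.23303068  0.06348546] 19.310462791628638
9.2833 [ 0.46192931 -0.23332769  0.06333705] 19.280641652219238
9.3333 [ 0.46180905 -0.23366098  0.06320464] 19.249411853160613
9.3833 [ 0.46166721 -0.23385121  0.06302136] 19.234002293888008
[ 460.4 -240.1   78.6   56.6   19.5]
```

View pics/s6.png

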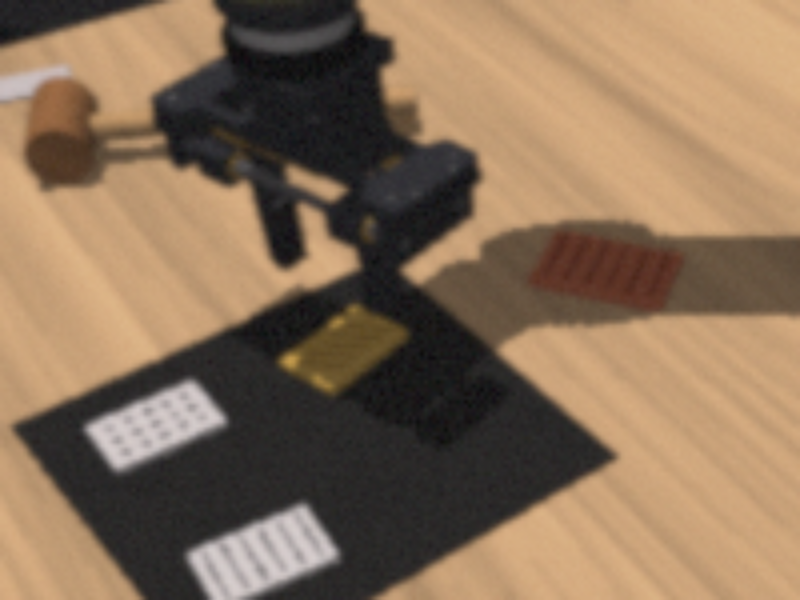

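The brass (crop (345,350)) lies just under the gripper. Correct and descend.

Emit:
drive_tool(
  commands="-3 3 5 0 0.7;-5 6 15 0 0.7;-5 6 25 0 0.7;-5 6 33 0 0.7;-5 6 38 0 0.7;-5 6 38 0 0.7;-5 6 38 0 0.7",
)

```text
t: 10.02
ee_pos: [0.4582, -0.2411, 0.024]
eef_rot: [-179.8, 0.3, 19.2]
ft_force: [-0.6, 0.2, -0.2]
grip_width: 0.0618
grasp_force: 0.0
```

Emit:
drive_tool(
  commands="0 0 7 0 0.7;0 0 13 0 0.7;0 0 17 0 0.7;0 0 18.5 0 0.7;0 0 18.5 0 0.2;0 0 18.5 0 0.2;0 0 18.5 0 0.2;0 0 18.5 0 0.2;0 0 18.5 0 0.2;0 0 18.5 0 0.2",
)

```text
t: 10.85
ee_pos: [0.4584, -0.2415, 0.0061]
eef_rot: [-179.8, 0.2, 19.2]
ft_force: [0.0, -0.2, 0.1]
grip_width: 0.0443
grasp_force: 30.0
```

Emit:
drive_tool(
  commands="0 0 0 0 0.2;0 0 -10 0 0.2;0 0 -25 0 0.2;0 0 -45 0 0.2;0 0 -65 0 0.2;0 0 -75 0 0.2;0 0 -75 0 0.2;0 0 -75 0 0.2",
)

```text
t: 11.52
ee_pos: [0.4586, -0.2419, 0.0809]
eef_rot: [-179.9, 0.2, 19.2]
ft_force: [0.0, -0.3, -2.3]
grip_width: 0.0439
grasp_force: 30.0
```

Emit:
drive_tool(
  commands="8 -14 0 0.02 0.2;20 -35 0 0.05 0.2;36 -63 0 0.08 0.2;52 -91 0 0.12 0.2;68 -119 0 0.16 0.2;84 -147 0 0.2 0.2;100 -175 0 0.24 0.2;116 -203 0 0.28 0.2;132 -231 0 0.32 0.2;148 -259 0 0.36 0.2;164 -287 0 0.4 0.2;176 -309 0 0.412 0.2",
)

```text
t: 12.52
ee_pos: [0.523, 0.1114, 0.0799]
eef_rot: [-179.9, 0.4, -4.4]
ft_force: [0.3, -0.1, -1.7]
grip_width: 0.0439
grasp_force: 30.0
```

Emit:
drive_tool(
  commands="0 0 0 0 0.2;0 0 0 0 0.2;0 0 0 0 0.2",
)

```text
t: 12.77
ee_pos: [0.5224, 0.1066, 0.08]
eef_rot: [179.9, 0.4, -4.4]
ft_force: [0.2, -0.3, -0.9]
grip_width: 0.044
grasp_force: 30.0
```

Emit:
drive_tool(
  commands="2 -15 0 0 0.2;5 -40 0 0 0.2;8 -65 5 0 0.2;10 -78 15 0 0.2;10 -84 27 0 0.2;10 -84 38 0 0.2;10 -84 45 0 0.2;10 -84 45 0 0.2;10 -84 45 0 0.2;10 -84 45 0 0.2",
)

```text
t: 13.6
ee_pos: [0.5397, 0.1897, 0.0362]
eef_rot: [180.0, 0.3, -4.5]
ft_force: [-0.4, 0.3, -1.7]
grip_width: 0.0436
grasp_force: 30.0
```

```bash
python3 - <<'E'
from h import *
for _ in range(3): s=r.get_image("scene");o=r.get_obs();print(o["t"],o["ee_pos"],o["eef_rot"][2])
cv2.imwrite("pics/s7.png",cv2.resize(s[200:360,190:390,::-1],None,fx=3.7,fy=3.7))
E
```

```text
13.65 [0.5399196  0.19016364 0.03648948] -4.493075925818168
13.7 [0.53999089 0.19049365 0.03663807] -4.479495013030607
13.75 [0.540012   0.19070761 0.03669795] -4.4663580117217085
```

View pics/s7.png

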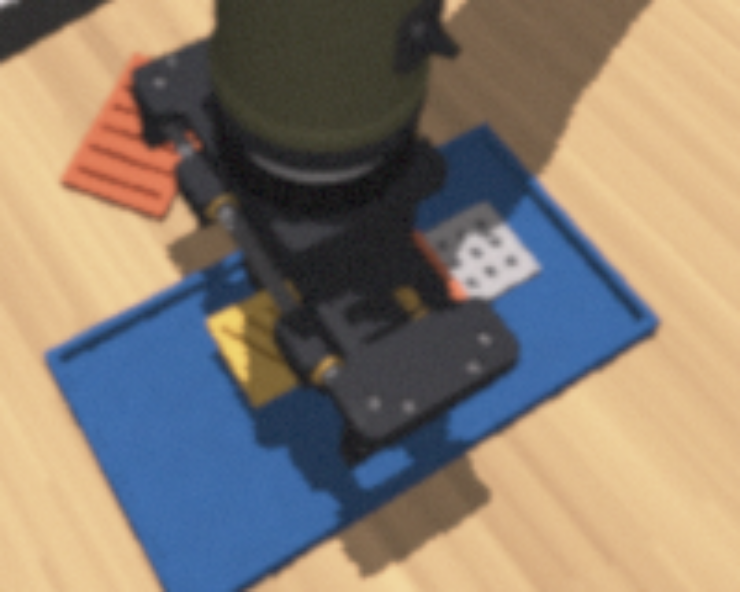

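The brass hangs over its place (crop (260,345)), with copper and steel undisturbed beneath. Lower it.

Emit:
drive_tool(
  commands="-1 1 5 0 0.2;-1 1 10 0 0.2;-1 1 14 0 0.2;-1 1 17 0 0.2;-1 1 18 0 0.2;-1 1 18 0 0.2;-1 1 18 0 0.2",
)

```text
t: 14.33
ee_pos: [0.5384, 0.1903, 0.018]
eef_rot: [-180.0, 0.3, -4.4]
ft_force: [0.1, 0.2, -1.9]
grip_width: 0.0441
grasp_force: 30.0
```

Emit:
drive_tool(
  commands="0 0 0.5 0 0.2;0 0 1 0 0.2;0 0 1 0 0.2",
)

```text
t: 14.58
ee_pos: [0.5385, 0.1902, 0.0172]
eef_rot: [-179.9, 0.3, -4.4]
ft_force: [-0.1, 0.5, -1.3]
grip_width: 0.0439
grasp_force: 30.0
```

Emit:
drive_tool(
  commands="0 0 0.5 0 0.2;0 0 0.7 0 0.2;0 0 0.7 0 0.2",
)

```text
t: 14.83
ee_pos: [0.5385, 0.1903, 0.0165]
eef_rot: [-179.9, 0.3, -4.4]
ft_force: [-0.1, -0.5, -0.3]
grip_width: 0.0437
grasp_force: 30.0
```

Emit:
drive_tool(
  commands="0 0 0.5 0 0.2;0 0 0.5 0 0.2;0 0 0.5 0 0.2",
)

```text
t: 15.08
ee_pos: [0.5386, 0.1903, 0.0161]
eef_rot: [-179.9, 0.3, -4.4]
ft_force: [0.5, -1.1, 0.3]
grip_width: 0.0437
grasp_force: 30.0
```

Just touching. Release and withdraw.

Emit:
drive_tool(
  commands="0 0 0 0 0.56;0 0 0 0 0.58;0 0 0 0 0.58;0 0 0 0 0.58;0 0 0 0 0.58;0 0 0 0 0.58",
)

```text
t: 15.58
ee_pos: [0.5384, 0.1902, 0.016]
eef_rot: [-180.0, 0.3, -4.4]
ft_force: [-0.9, 0.4, 1.6]
grip_width: 0.0512
grasp_force: 0.0
```

Emit:
drive_tool(
  commands="0 0 -5 0 0.58;0 0 -12 0 0.58;0 0 -25 0 0.58;0 0 -45 0 0.58;0 0 -75 0 0.6;0 0 -105 0 0.6;-10 20 -110 0 0.7;-20 50 -110 0 0.7;-25 85 -110 0 0.7;-30 120 -110 0 0.7;-30 155 -110 0 0.7;-30 190 -110 0 0.7",
)

```text
t: 16.58
ee_pos: [0.4939, 0.0015, 0.1268]
eef_rot: [-180.0, 0.3, -4.4]
ft_force: [0.6, -0.4, 0.2]
grip_width: 0.0613
grasp_force: 0.0
```

Emit:
drive_tool(
  commands="0 20 0 0 0.7;0 40 0 0 0.7;0 60 0 0 0.7;0 60 0 0 0.7;0 60 0 0 0.7",
)

```text
t: 17.0
ee_pos: [0.4899, -0.0577, 0.1264]
eef_rot: [-180.0, 0.3, -4.6]
ft_force: [-1.1, 0.0, 1.0]
grip_width: 0.0617
grasp_force: 0.0
```

```bash
python3 - <<'E'
from h import *
s=r.get_image("scene");im=r.get_image("top");o=r.get_obs();print(o["t"],o["ee_pos"],o["ft_force"])
T=masks(im)
print("steel",rect("top",T["grey"],.011,(198,192),26)); print("cu",rect("top",T["red"],.014,(202,172),26)); print("brass",rect("top",T["yellow"],.014,(206,155),30))
a=cv2.resize(im[110:230,150:250,::-1],None,fx=4,fy=4);b=cv2.resize(s[225:345,200:325,::-1],None,fx=4,fy=4)
cv2.imwrite("pics/p8.png",cv2.resize(np.hstack([a,b]),None,fx=.85,fy=.85)[:, :800])
E
```

```text
17.1 [ 0.49027474 -0.05536501  0.12635241] [ 0.59452868 -0.25634724  0.28192209]
steel [434.3 196.4  46.2  45.6  -4.6]
cu [479.9 193.9  47.3  44.   -5.7]
brass [538.7 188.6  66.8  45.4  -5.1]
```

View pics/p8.png

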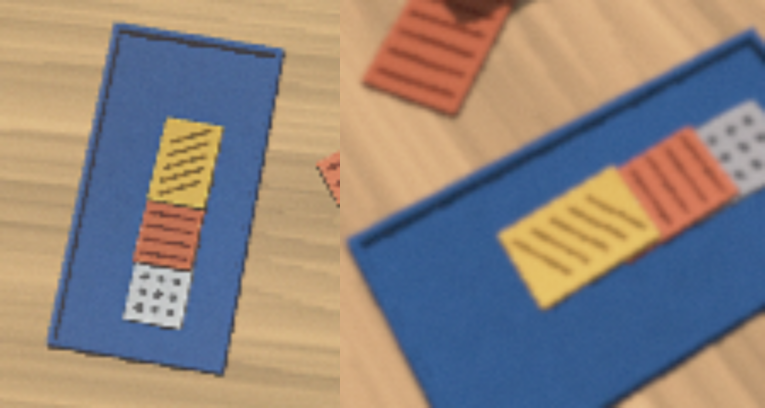

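The picture shows steel (157,295), copper (168,235) and brass (185,163) in a straight row. The visible strips are 46 and 47 mm, so each overlap is about a third, and the steel has not moved.

```bash
python3 -c "
from cell import r
print(r.sign_off())"
```

```text
the job is handed in; nothing more can be done
None
```

The job is handed in: the copper plate lies on the steel and the brass on the copper, each overlapping by about 23 mm, in a straight row with the steel unmoved after about 17 s of robot time.

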